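# Jack up a worktop four strokes and block it

## Task

Raise the end of the dark walnut worktop that sits on the red ratchet lifter: give the lifter's black-gripped lever exactly four full strokes, each pressed down to its stop without forcing it and let all the way back up. Then slide the pale wooden bearer block under the raised worktop from the robot's side, just beside the lifter's toe and square to the long front edge, until its outer end is flush with that edge, and leave it there. Leave the worktop where it lies and do not knock the other things about.

Things in the scene. Friction and masses are not known exactly. Their poses are not given: they have to be found in the camera images.
- lifter: Red ratchet lifter screwed to the bench. Foot 130 x 165 x 8 mm; cheeks 48 mm over all (x), y -74 to +14 mm, 160 mm high; guide y -17 to +25 mm, 211 mm high; toothed rack in it, up to 282 mm (rises with the toe). Origin on the bench under the rack; y points to toe and worktop, -y along the lever, x along the worktop's width, away from the robot, z up.
- lifter_toe (a joint): Toe height, m; about 0 at the start. A full lever stroke lifts the toe some 11 mm; as the lever returns it settles on the next notch, 10 mm above the last. It sags 1 to 2 mm under load, so the notches read about 0.008, 0.018, 0.028, 0.038. A stroke ending more than 3 mm (at the grip) short of the stop may miss the notch and the toe sinks back. It cannot be lowered.
- toe_top (a point): Middle of the toe's top: a red plate 80 mm (x) x 50 mm (y) x 11 mm on the rack's foot, reaching to y +63 mm of the lifter, carrying the worktop's end. 22 mm above the bench at the start.
- lifter_lever (a joint): Lever angle, rad: 0 up at rest (0.17 above level), 0.333 where it meets its stop, a stiff buffer. Sprung: returns up when let go, and must come fully up before the next stroke can take a tooth. Pressing at the grip needs 3 to 12 N while it lifts; only a clearly higher force (14 N or more) is the stop. 80 N forces it.
- grip_top (a point): Middle of the upper face of the lever's black rubber grip (32 wide, 110 long, 20 mm thick); moves with the lever. The lever turns about a level pin along the lifter's x at y -40, z 131 mm; this point is 160 mm from it. At rest it is at y -196, z 168 mm of the lifter, at the stop 53 mm lower.
- slab: Dark walnut worktop offcut, 230 (x) x 480 (y) x 38 mm, 2 to 3.3 kg, loose. Origin: centre of its underside, 22 mm above the bench at the start. The end at y -240 mm lies on the toe (which reaches 41 mm under it), the other on a fixed 22 mm batten. The long front edge, facing the robot, is at x -115 mm; x points away from the robot. It tilts as the toe rises.
- bearer: Pale wooden bearer block, 120 (x) x 50 (y) x 48 mm high, 0.15 to 0.25 kg, loose. Origin: centre of its underside; either end may go first. After four strokes (not three) it fits under the worktop with its centre at y -170 to -115 mm of the worktop (about 4 mm to spare at y -145). It and the sanding block may have changed places.
- sanding_block: Bystander: brown cork sanding block, 125 x 66 x 36 mm, loose. Origin: centre of its underside.
- mallet: Bystander: mallet lying down, 285 mm long along its x, black head 50 x 100 x 50 mm centred at x +85 mm, handle to -x. Origin: on the bench under the handle.
- glue: Bystander: cream glue bottle with an orange cap, 58 mm across, 180 mm tall, standing. Origin: centre of its underside.
- tape_measure: Bystander: yellow-green tape measure, 72 x 36 x 66 mm, standing. Origin: centre of its underside.
Things that resemble listed ones, but are neither listed nor needed, are in the scene too. Leave any pink or purple look-alike of the bearer alone.

How it is judged:
On the way, in this order (a step that is already met when the one before it is completed fails the run):
1. stroke 1: the toe has settled on notch 1 and the lever is back up (value of joint lifter_toe above 0.006 m and value of joint lifter_lever below 0.03 rad), for 0.1 s.
2. stroke 2: the toe has settled on notch 2 and the lever is back up (value of joint lifter_toe above 0.016 m and value of joint lifter_lever below 0.03 rad), for 0.1 s.
3. stroke 3: the toe has settled on notch 3 and the lever is back up (value of joint lifter_toe above 0.026 m and value of joint lifter_lever below 0.03 rad), for 0.1 s.
4. stroke 4: the toe has settled on notch 4 and the lever is back up (value of joint lifter_toe above 0.036 m and value of joint lifter_lever below 0.03 rad), for 0.1 s.
At the end, for the whole second after the job is handed in: Toe on its fourth notch (reading 36 to 42.5 mm), lever up; bearer flat on the bench under the worktop, its centre 55 to 140 mm from the raised end, square to the front edge within 0.2 rad, outer end within 18 mm of flush with it; all at rest (all of step 4 and value of joint lifter_toe below 0.0425 m and x of bearer in the frame of slab between -0.073 and -0.037 m and y of bearer in the frame of slab between -0.185 and -0.1 m and angle between the x axis of bearer and the x axis of slab, either way round below 0.2 rad and height (world z) of bearer below 0.006 m and angle between bearer's own z axis and vertical below 0.06 rad and linear speed of each of bearer, slab below 0.01 m/s); the robot touches nothing.
It fails at once if a fifth stroke: the toe raised beyond 45 mm (value of joint lifter_toe above 0.045 m).
It fails at once if the lifter or its lever is forced with more than 80 N (contact force between the fingers and lifter above 80 N).
It fails at once if the worktop is shifted (its centre rises 20 mm by itself; more than 45 mm from its start) (distance of slab from where it was at the start of the episode above 0.045 m).
It fails at once if another loose thing is moved more than 50 mm (distance of any of sanding_block, mallet, glue, tape_measure from where it was at the start of the episode above 0.05 m).
It also fails if it takes over 72 s, if anything falls off the work surface, if the arm or the gripper's body presses on something with over 40 N, if the wrist force passes 120 N, or if a joint passes its speed limit or range.

## Robot

A 7-joint arm with a two-finger parallel gripper is mounted at the origin on the work surface. World frame = base frame: x ahead of the robot, y to its left, z up, the work surface at z = 0. Lengths are in m, angles in rad, forces in N, time in s.
With the tool pointing down it reaches from about 0.425 to 0.925 m from the base axis. Payload 6.8 kg.
Tool frame: the origin (TCP) lies between the finger pads; the fingertips stand 11 mm ahead of it and the grasp point (between the pads) lies 8 mm behind it; z points along the fingers, y is the line along which they close (so a half turn about z gives the same grasp; the last joint's range is limited). The gripper opens to 85 mm and grips with 20 to 120 N. Pads are 22 mm wide; open, the fingers measure 114 mm over their backs; the gripper's body (76 mm by 85 mm) begins 54 mm behind the grasp point. The pads swing forward as they close: fully open they stand 13 mm farther back than shut.
Start: joints at [1.156, 0.477, 0.022, 1.555, -0.011, 1.109, -0.083], TCP at [0.204, -0.643, 0.203] pointing down, gripper open.
Joint ranges: [-2.96, 2.96], [-0.34, 2.1], [-1.41, 1.46], [0.24, 2.44], [-1.37, 4.51], [0.17, 1.92], [-2.96, 2.96]. Speed limits (rad/s): [2.39, 2.39, 3.14, 3.14, 3.14, 3.14, 3.14].

## Interface

Orientations are given as a rotation vector (axis times angle).
In Python, from bench import r gives the robot as it stands.
- The arm moves only by the tool send_rows, never from a script. Its argument "deltas" is a list of rows, each an object of numbers: "dx", "dy", "dz": the shift along the world's x, y, z in mm; "rx", "ry", "rz": the turn, a rotation vector about the world's x, y, z in degrees. A call has 1 to 5 rows; each row is the pose to reach, as a shift and turn from the pose commanded when the call began; what a row does not reach only later rows make up. A row lasts 1/12 s, in which the tool goes at most 41.7 mm and 7.16 degrees, less where a joint would pass 70% of its speed; a pose out of reach is approached as far as the arm can. A call with a gripper value outside its range is refused whole. "jaw" is the finger opening in mm, from 0 to 85.4, set as the call begins (left out, the last holds). The fingers move at their own pace and stop on an object; "newtons" is the grip in N (left out, the last holds). Time passes only in rows, so rows that repeat a pose let the fingers close. It gives the time, the measured TCP pose, the force, the opening and the grip force at its end, in the units of the state.
- r.get_obs(): the state, without advancing time (a new reading comes with each control period).
- r.grab_frame(name): name is "scene" or "top"; returns a dict with "frame" (420x560x3 uint8, blue, green, red), "z_map" (420x560 float32, m along the optical axis (not along the pixel's ray), 0 where there is no reading), "vertical_fov" (degrees; the focal length in pixels is half the picture's height over the tangent of half this angle, whatever the lens; pixels are square), "cx", "cy" (the principal point, pixels), "xyz" and "orientation" of the camera in the world. Camera axes: x right, y down, z forward; pixel columns grow to the right and rows downward; lengths in m; the calibration is good to about 2 mm. A picture is of the moment at which its call begins.
- r.hand_in(): hands the job in; it is judged then, once.
The state is a dict: "clock": time; "joints": joint angles; "qvel": joint speeds; "tau": joint torques, N m; "tcp_pos": TCP position; "orientation": TCP orientation; "contact_force": force on the tool from outside, world axes, zero at the start; "moment": the same for the moment, N m; "grip_width": finger opening in m; "gripper_force": force on a finger pad.
Only numpy, scipy, OpenCV 4.12 (cv2) and the standard library are available. Lean on these libraries where they do the work, as an engineer would, in place of code of your own. Each camera call takes 0.05 s, during which the arm holds its last target. There are 200 camera calls.

## Working session

There is one attempt and no reset: what is moved stays moved. The work goes in short steps, Python scripts to look and compute and a tool call to move; the robot and the scene stay as the last step left them, time stands still between calls to the robot, and variables do not carry over. Pictures are saved under pics/ and viewed, at most 10 in all, crops included, and the job is handed in when it is done.

Besides the shell and the picture viewer there is one more tool, called after "Request:" as name(argument=value, ...) on one line, values as JSON. send_rows: Moves the arm, as the interface text tells. Its arguments: {"type":"object","properties":{"deltas":{"type":"array","items":{"type":"object","properties":{"dx":{"type":"number"},"dy":{"type":"number"},"dz":{"type":"number"},"rx":{"type":"number"},"ry":{"type":"number"},"rz":{"type":"number"}}}},"jaw":{"type":"number"},"newtons":{"type":"number"}},"required":["deltas"]}

```bash
ls; mkdir -p pics; cat > h.py <<'E'
import numpy as np, cv2
from scipy.spatial.transform import Rotation as R
from bench import r
def grab(n):
    f=r.grab_frame(n); f['f']=210/np.tan(np.radians(f['vertical_fov'])/2)
    f['R']=R.from_rotvec(f['orientation']).as_matrix(); f['t']=np.array(f['xyz']); return f
def cloud(f):
    v,u=np.mgrid[0:420,0:560]; z=f['z_map']
    p=np.stack([(u-f['cx'])/f['f']*z,(v-f['cy'])/f['f']*z,z],-1)
    P=p@f['R'].T+f['t']; P[z==0]=np.nan; return P
E
python3 - <<'E'
from h import *
fs={n:grab(n) for n in('scene','top')}
for n,f in fs.items():
    cv2.imwrite(f'pics/{n}0.png',f['frame']); np.save(f'{n}0.npy',cloud(f)); print(n,f['t'],f['R'].round(2).tolist(),f['f'])
print(r.get_obs())
E
```

```text
pics
scene [ 1.09341421 -0.87831204  1.25297937] [[0.8, 0.45, -0.41], [0.6, -0.59, 0.54], [0.0, -0.67, -0.74]] 536.3554199910274
top [ 0.39733987 -0.04390737  1.22575281] [[0.03, -1.0, 0.08], [-1.0, -0.03, -0.02], [0.02, -0.08, -1.0]] 390.0634593237443
{'clock': 0.1, 'joints': array([ 1.15586991,  0.47774396,  0.02236065,  1.55636207, -0.01151195,
        1.10932235, -0.08311201]), 'qvel': array([ 7.64390298e-04, -1.10161055e-03,  4.69340616e-04, -2.22430078e-03,
        5.17121054e-04, -6.93627945e-05,  4.90201625e-04]), 'tau': array([ 4.46158054e-03, -5.97760749e+01,  1.61356397e+00, -2.81955135e+01,
        1.27914129e-02,  5.02770519e-03,  1.99739766e-06]), 'tcp_pos': array([ 0.20367029, -0.6429126 ,  0.20160155]), 'orientation': array([-3.10305403e+00, -4.79798400e-01,  5.99486838e-04]), 'contact_force': array([-0.50450294, -0.14499485,  0.93802147]), 'moment': array([-0.00240107,  0.000865  , -0.01864121]), 'gripper_force': 0.0, 'grip_width': 0.08543722056499055}
```

View pics/scene0.png

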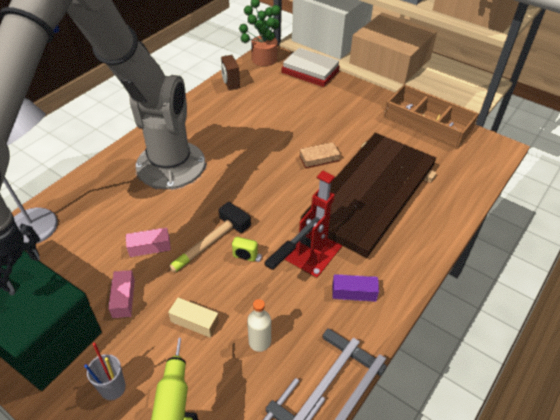

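View pics/top0.png

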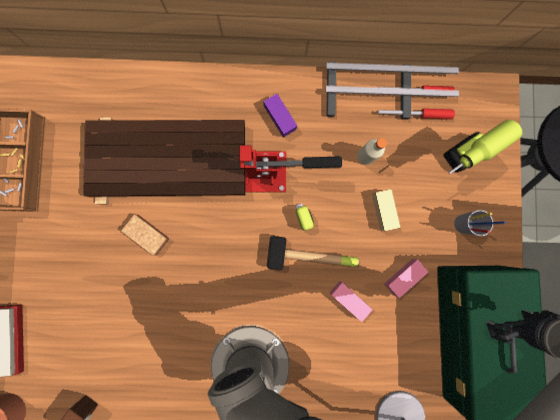

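The scene picture shows the lifter at (315,235), its grip at (290,250), the walnut worktop at (380,190) and the mallet at (215,235). Bearer look-alikes are the pale block at scene (193,317) / top (387,210), pink blocks at scene (147,242) and (121,293), a purple block at (356,288), and the cork block at (320,154). I choose the pale wooden one and will check it in a crop.

```bash
python3 - <<'E'
from h import *
P=np.load('top0.npy'); im=cv2.imread('pics/top0.png'); hsv=cv2.cvtColor(im,cv2.COLOR_BGR2HSV)
big=cv2.resize(im[110:290,220:450],None,fx=3,fy=3,interpolation=cv2.INTER_CUBIC); cv2.imwrite('pics/crop0.png',big)
def rect(name,box,zlo,zhi,extra=None):
    u0,v0,u1,v1=box; m=np.zeros(im.shape[:2],bool); m[v0:v1,u0:u1]=1
    m&=(P[...,2]>zlo)&(P[...,2]<zhi)
    if extra is not None: m&=extra
    q=P[m]; xy=q[:,:2].astype(np.float32)
    c,s,a=cv2.minAreaRect(xy*1000); print(name,len(q),'c',np.round(c,1),'size',np.round(s,1),'ang',round(a,2),'z',np.median(q[:,2]).round(4),'box',cv2.boxPoints((c,s,a)).round(0).tolist()); return q
rect('slab',(75,110,250,205),.048,.072)
rect('bearer',(365,180,410,240),.04,.056)
rect('cork',(110,205,180,265),.028,.045)
rect('tape',(290,195,320,240),.05,.08)
rect('glue',(355,130,395,170),.1,.2)
rect('mallethead',(262,228,290,275),.035,.06)
dark=hsv[...,2]<75
q=rect('grip',(298,150,350,175),.11,.2,dark)
# grip: fit plane/axis
print(np.polyfit(q[:,1],q[:,2],1), q[:,1].min(),q[:,1].max(),q[:,0].mean())
rect('foot',(240,140,300,200),.003,.015)
rect('rack/guide',(235,140,300,190),.2,.3)
rect('cheeks',(235,140,300,190),.15,.17)
rect('box',(430,255,559,419),.05,.5)
print('pink',np.nanmax(P[250:325,325:430,2]))
E
```

```text
slab 11971 c [623.8 272.4] size [231.2 496.6] ang 2.4 z 0.0599 box [[498.0, 516.0], [519.0, 19.0], [750.0, 29.0], [729.0, 525.0]]
bearer 662 c [ 484.8 -401. ] size [120.6  52.6] ang 13.82 z 0.0473 box [[420.0, -390.0], [433.0, -441.0], [550.0, -412.0], [537.0, -361.0]]
cork 909 c [388.4 338. ] size [126.7  66.7] ang 54.46 z 0.0363 box [[324.0, 306.0], [379.0, 267.0], [452.0, 370.0], [398.0, 409.0]]
tape 293 c [ 452.7 -149.3] size [71.1 38.6] ang 20.54 z 0.0639 box [[413.0, -144.0], [426.0, -180.0], [493.0, -155.0], [479.0, -119.0]]
glue 342 c [ 654.4 -340.5] size [55.8 50.6] ang 44.42 z 0.1272 box [[617.0, -342.0], [652.0, -378.0], [692.0, -339.0], [657.0, -303.0]]
mallethead 544 c [345.2 -66.1] size [49.9 99.7] ang 84.97 z 0.0494 box [[293.0, -87.0], [393.0, -95.0], [397.0, -46.0], [298.0, -37.0]]
grip 419 c [ 602.9 -181.8] size [ 30.9 106.3] ang 2.23 z 0.1684 box [[585.0, -129.0], [590.0, -235.0], [620.0, -234.0], [616.0, -128.0]]
[-0.16523428  0.13767633] -0.23503576427681627 -0.12866026735121305 0.6024129170652982
foot 923 c [605.5 -40.8] size [189.4 182.5] ang 1.38 z 0.0074 box [[509.0, 48.0], [513.0, -134.0], [702.0, -130.0], [698.0, 53.0]]
rack/guide 330 c [596.   19.1] size [47.9 39.5] ang 1.91 z 0.2783 box [[571.0, 38.0], [573.0, -1.0], [621.0, 0.0], [619.0, 40.0]]
cheeks 194 c [598.7 -46.3] size [ 48.9 149.2] ang 1.52 z 0.1564 box [[572.0, 28.0], [576.0, -122.0], [625.0, -120.0], [621.0, 29.0]]
box 14621 c [ 123.7 -673.1] size [399.6 209.5] ang 2.34 z 0.1859 box [[-80.0, -577.0], [-72.0, -786.0], [328.0, -770.0], [319.0, -560.0]]
pink 0.056925287286276216
```

View pics/crop0.png

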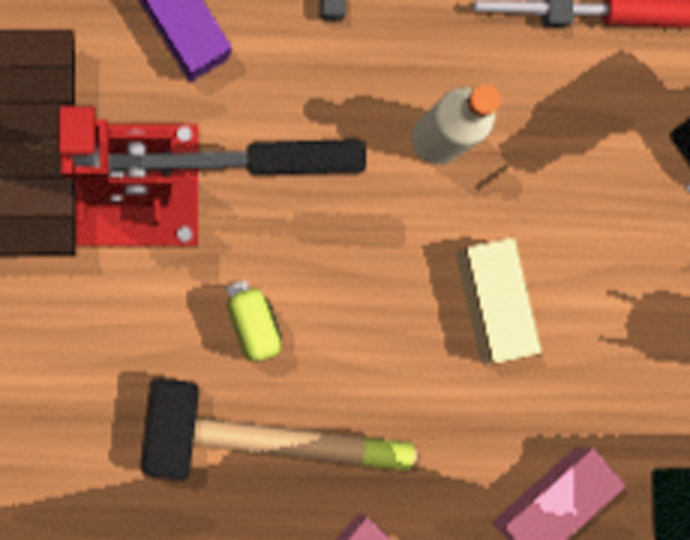

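The crop shows the pale bearer at crop (503,300), measured 121 x 53 x 47 mm, which matches. The lifter and grip also agree with the data: grip centre at (0.603, -0.182, 0.168), yaw about 2.3°. I'll move over the grip now.

Request:
send_rows(deltas=[{"dz": 40},{"dx": 26,"dy": 30,"dz": 47,"rz": -4},{"dx": 52,"dy": 60,"dz": 47,"rz": -8},{"dx": 78,"dy": 90,"dz": 47,"rz": -12},{"dx": 104,"dy": 120,"dz": 47,"rz": -15}], jaw=0, newtons=40)

```text
$.deltas[0]: bad value
```

Request:
send_rows(deltas=[{"dx": 26,"dy": 30},{"dx": 52,"dy": 60},{"dx": 78,"dy": 90},{"dx": 104,"dy": 120},{"dx": 130,"dy": 150}])

```text
$.deltas[0]: bad value
```

Request:
send_rows(deltas=[{"dx": 26,"dy": 30},{"dx": 52,"dy": 60},{"dx": 78,"dy": 90},{"dx": 104,"dy": 120},{"dx": 130,"dy": 150}])

```text
$.deltas[0]: bad value
```

Request:
send_rows(deltas=[{"dx": 20,"dy": 22},{"dx": 35,"dy": 41},{"dx": 35,"dy": 41},{"dx": 35,"dy": 41}])

```text
$.deltas[0]: bad value
```

Request:
send_rows(deltas=[{"dx": 0,"dy": 0,"dz": 40,"rx": 0,"ry": 0,"rz": 0},{"dx": 26,"dy": 30,"dz": 47,"rx": 0,"ry": 0,"rz": -4},{"dx": 52,"dy": 60,"dz": 47,"rx": 0,"ry": 0,"rz": -8},{"dx": 78,"dy": 90,"dz": 47,"rx": 0,"ry": 0,"rz": -12},{"dx": 104,"dy": 120,"dz": 47,"rx": 0,"ry": 0,"rz": -15}], jaw=0, newtons=40)

```text
clock: 0.52
tcp_pos: [0.3086, -0.522, 0.2494]
orientation: [-3.141, -0.064, 0.0]
contact_force: [0.9, -0.5, -0.5]
grip_width: 0.0253
gripper_force: 0.0
```

Request:
send_rows(deltas=[{"dx": 26,"dy": 30,"dz": 0,"rx": 0,"ry": 0,"rz": 0},{"dx": 52,"dy": 60,"dz": 0,"rx": 0,"ry": 0,"rz": 0},{"dx": 78,"dy": 90,"dz": 0,"rx": 0,"ry": 0,"rz": 0},{"dx": 104,"dy": 120,"dz": 0,"rx": 0,"ry": 0,"rz": 0},{"dx": 130,"dy": 150,"dz": 0,"rx": 0,"ry": 0,"rz": 0}])

```text
clock: 0.93
tcp_pos: [0.4386, -0.3717, 0.2493]
orientation: [-3.141, -0.071, 0.001]
contact_force: [-0.1, -0.6, 0.3]
grip_width: -0.0002
gripper_force: 0.0
```

Request:
send_rows(deltas=[{"dx": 26,"dy": 30,"dz": 0,"rx": 0,"ry": 0,"rz": 0},{"dx": 52,"dy": 60,"dz": 0,"rx": 0,"ry": 0,"rz": 0},{"dx": 78,"dy": 90,"dz": 0,"rx": 0,"ry": 0,"rz": 0},{"dx": 104,"dy": 120,"dz": 0,"rx": 0,"ry": 0,"rz": 0},{"dx": 130,"dy": 150,"dz": 0,"rx": 0,"ry": 0,"rz": 0}])

```text
clock: 1.35
tcp_pos: [0.5685, -0.2218, 0.2492]
orientation: [-3.141, -0.07, 0.001]
contact_force: [0.2, -1.0, 0.4]
grip_width: 0.0004
gripper_force: 0.0
```

Request:
send_rows(deltas=[{"dx": 20,"dy": 22,"dz": 0,"rx": 0,"ry": 0,"rz": 0},{"dx": 34,"dy": 41,"dz": -20,"rx": 0,"ry": 0,"rz": 0},{"dx": 34,"dy": 41,"dz": -50,"rx": 0,"ry": 0,"rz": 0},{"dx": 34,"dy": 41,"dz": -60,"rx": 0,"ry": 0,"rz": 0},{"dx": 34,"dy": 41,"dz": -60,"rx": 0,"ry": 0,"rz": 0}])

```text
clock: 1.77
tcp_pos: [0.599, -0.1825, 0.1859]
orientation: [-3.14, -0.07, 0.011]
contact_force: [-0.1, 0.0, 0.2]
grip_width: 0.0001
gripper_force: 0.0
```

Request:
send_rows(deltas=[{"dx": 0,"dy": 0,"dz": 0,"rx": 0,"ry": 0,"rz": 0},{"dx": 0,"dy": 0,"dz": -10,"rx": 0,"ry": 0,"rz": 0},{"dx": 0,"dy": 0,"dz": -20,"rx": 0,"ry": 0,"rz": 0},{"dx": 0,"dy": 0,"dz": -30,"rx": 0,"ry": 0,"rz": 0},{"dx": 0,"dy": 0,"dz": -30,"rx": 0,"ry": 0,"rz": 0}])

```text
clock: 2.18
tcp_pos: [0.6002, -0.1827, 0.1572]
orientation: [-3.14, -0.07, 0.005]
contact_force: [0.4, -0.6, -1.5]
grip_width: -0.0002
gripper_force: 0.0
```

```bash
python3 - <<'E'
from h import *
f=grab('scene'); im=f['frame']; cv2.imwrite('pics/s1.png',cv2.resize(im[140:300,200:400],None,fx=3,fy=3)); o=r.get_obs(); print(o['contact_force'],o['tcp_pos'])
E
```

```text
[0.18412719 0.76283553 0.10493326] [ 0.60076069 -0.18261336  0.15817942]
```

View pics/s1.png

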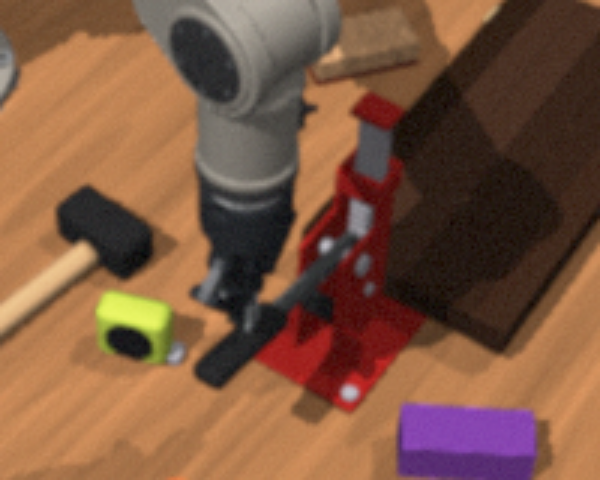

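```bash
python3 - <<'E'
from h import *
f=grab('scene'); P=cloud(f)
def proj(p):
    c=f['R'].T@(np.array(p)-f['t']); return c[:2]/c[2]*f['f']+[f['cx'],f['cy']]
for p in [(.6007,-.1826,.147),(.603,-.182,.168),(.603,-.182,.147),(.604,-.235,.178)]: u=proj(p);print(p,u,(u-[200,140])*3)
hsv=cv2.cvtColor(f['frame'],cv2.COLOR_BGR2HSV)
m=(P[...,0]>.57)&(P[...,0]<.63)&(P[...,1]>-.25)&(P[...,1]<-.13)&(P[...,2]>.08)&(P[...,2]<.3)
q=P[m]
for y in np.arange(-.245,-.13,.01):
    s=q[abs(q[:,1]-y)<.005]; 
    if len(s): print(round(y,3),len(s),'x',s[:,0].min().round(3),s[:,0].max().round(3),'z',np.percentile(s[:,2],[5,50,95]).round(3))
E
```

```text
(0.6007, -0.1826, 0.147) [280.68820346 256.39825371] [242.06461037 349.19476114]
(0.603, -0.182, 0.168) [281.67295079 251.66491341] [245.01885237 334.99474022]
(0.603, -0.182, 0.147) [281.53940326 256.67823673] [244.61820978 350.0347102 ]
(0.604, -0.235, 0.178) [269.47251119 262.71851116] [208.41753356 368.15553347]
-0.245 57 x 0.591 0.616 z [0.166 0.277 0.284]
-0.235 99 x 0.588 0.619 z [0.163 0.178 0.288]
-0.225 107 x 0.591 0.62 z [0.169 0.263 0.298]
-0.215 72 x 0.588 0.619 z [0.168 0.176 0.296]
-0.205 96 x 0.588 0.621 z [0.166 0.242 0.293]
-0.195 138 x 0.587 0.621 z [0.165 0.235 0.292]
-0.185 77 x 0.586 0.619 z [0.16  0.17  0.241]
-0.175 75 x 0.592 0.62 z [0.16  0.235 0.277]
-0.165 33 x 0.601 0.62 z [0.155 0.166 0.269]
-0.155 49 x 0.594 0.617 z [0.158 0.164 0.255]
-0.145 40 x 0.587 0.617 z [0.152 0.162 0.262]
-0.135 23 x 0.594 0.615 z [0.154 0.161 0.262]
```

```bash
python3 - <<'E'
from h import *
o=r.get_obs(); print(o['tcp_pos'],o['orientation'],o['joints'].round(3),o['contact_force'])
for n in('scene','top'):
    P=cloud(grab(n)); print(n)
    m=(P[...,0]>.45)&(P[...,0]<.7)&(P[...,1]>-.27)&(P[...,1]<-.08)
    q=P[m]
    for z in np.arange(.10,.34,.01):
        s=q[abs(q[:,2]-z)<.005]
        if len(s)>3: print(round(z,2),len(s),'x',np.percentile(s[:,0],[3,50,97]).round(3),'y',np.percentile(s[:,1],[3,50,97]).round(3))
E
```

```text
[ 0.60139736 -0.18262641  0.15898755] [-3.14058376e+00 -7.02506639e-02  1.70553714e-03] [ 0.326  0.451 -0.175  1.705  0.091  0.995 -1.407] [0.10289202 0.02756187 0.35730136]
scene
0.14 17 x [0.604 0.605 0.607] y [-0.12  -0.1   -0.083]
0.15 76 x [0.591 0.602 0.616] y [-0.161 -0.107 -0.083]
0.16 141 x [0.592 0.609 0.618] y [-0.236 -0.156 -0.117]
0.17 210 x [0.589 0.604 0.618] y [-0.241 -0.205 -0.159]
0.18 58 x [0.592 0.606 0.617] y [-0.242 -0.231 -0.207]
0.19 6 x [0.602 0.608 0.611] y [-0.195 -0.191 -0.178]
0.2 24 x [0.596 0.608 0.611] y [-0.198 -0.191 -0.179]
0.21 17 x [0.6   0.608 0.612] y [-0.198 -0.191 -0.174]
0.22 15 x [0.608 0.61  0.612] y [-0.198 -0.188 -0.178]
0.23 15 x [0.61  0.612 0.614] y [-0.211 -0.191 -0.165]
0.24 53 x [0.595 0.611 0.615] y [-0.213 -0.196 -0.152]
0.25 46 x [0.593 0.611 0.616] y [-0.223 -0.198 -0.14 ]
0.26 48 x [0.608 0.614 0.618] y [-0.23  -0.193 -0.131]
0.27 44 x [0.605 0.615 0.619] y [-0.24  -0.201 -0.166]
0.28 95 x [0.593 0.61  0.62 ] y [-0.247 -0.236 -0.162]
0.29 70 x [0.599 0.611 0.622] y [-0.241 -0.22  -0.192]
0.3 44 x [0.595 0.609 0.619] y [-0.226 -
[... 248 characters left out ...]
[0.59  0.6   0.606] y [-0.13  -0.1   -0.082]
0.16 129 x [0.586 0.597 0.608] y [-0.171 -0.143 -0.11 ]
0.17 23 x [0.589 0.596 0.603] y [-0.175 -0.167 -0.151]
0.24 12 x [0.588 0.591 0.6  ] y [-0.158 -0.153 -0.146]
0.25 8 x [0.589 0.591 0.595] y [-0.157 -0.153 -0.144]
0.26 14 x [0.588 0.59  0.596] y [-0.149 -0.143 -0.134]
0.27 17 x [0.588 0.593 0.61 ] y [-0.142 -0.134 -0.119]
0.28 65 x [0.589 0.599 0.612] y [-0.136 -0.126 -0.119]
0.29 19 x [0.59  0.6   0.605] y [-0.148 -0.135 -0.13 ]
0.3 16 x [0.59  0.598 0.609] y [-0.145 -0.141 -0.138]
0.31 7 x [0.592 0.602 0.607] y [-0.145 -0.143 -0.142]
0.32 8 x [0.58  0.59  0.608] y [-0.15  -0.145 -0.143]
0.33 8 x [0.582 0.598 0.606] y [-0.15  -0.143 -0.142]
```

Request:
send_rows(deltas=[{"dx": 0,"dy": 0,"dz": -5,"rx": 0,"ry": 0,"rz": 0},{"dx": 0,"dy": 0,"dz": -5,"rx": 0,"ry": 0,"rz": 0}])

```text
clock: 2.55
tcp_pos: [0.6017, -0.1824, 0.1541]
orientation: [-3.141, -0.071, 0.001]
contact_force: [-0.1, -0.2, 0.8]
grip_width: 0.0003
gripper_force: 0.0
```

Request:
send_rows(deltas=[{"dx": 0,"dy": 0,"dz": -5,"rx": 0,"ry": 0,"rz": 0},{"dx": 0,"dy": 0,"dz": -5,"rx": 0,"ry": 0,"rz": 0}])

```text
clock: 2.72
tcp_pos: [0.6014, -0.1823, 0.1486]
orientation: [-3.141, -0.071, 0.002]
contact_force: [0.1, 0.0, -1.3]
grip_width: 0.0001
gripper_force: 0.0
```

Request:
send_rows(deltas=[{"dx": 0,"dy": 0,"dz": -5,"rx": 0,"ry": 0,"rz": 0},{"dx": 0,"dy": 0,"dz": -5,"rx": 0,"ry": 0,"rz": 0}])

```text
clock: 2.88
tcp_pos: [0.6013, -0.1824, 0.1435]
orientation: [-3.14, -0.071, 0.002]
contact_force: [-0.6, -0.8, -0.0]
grip_width: -0.0001
gripper_force: 0.0
```

```bash
python3 - <<'E'
from h import *
f=grab('scene');P=cloud(f); cv2.imwrite('pics/s2.png',cv2.resize(f['frame'][190:290,230:350],None,fx=5,fy=5,interpolation=cv2.INTER_NEAREST))
m=(P[...,0]>.57)&(P[...,0]<.63)&(P[...,1]>-.25)&(P[...,1]<-.13)
q=P[m]; g=q[(q[:,2]>.09)&(q[:,2]<.19)]
print(np.polyfit(g[:,1],g[:,2],1), np.median(g[:,2]))
E
```

```text
[-0.14109964  0.14108103] 0.16917413850426677
```

View pics/s2.png

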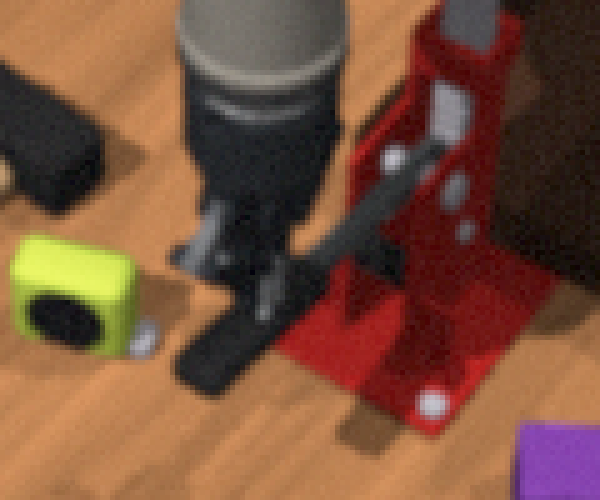

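The crop shows the finger's silver link ending at (268,310), on the top of the grip. The lever is still up, so I'll keep lowering while watching the force.

Request:
send_rows(deltas=[{"dx": 0,"dy": 0,"dz": -5,"rx": 0,"ry": 0,"rz": 0},{"dx": 0,"dy": 0,"dz": -8,"rx": 0,"ry": 0,"rz": 0}])

```text
clock: 3.1
tcp_pos: [0.6023, -0.1828, 0.1365]
orientation: [3.14, 0.071, 0.002]
contact_force: [-0.0, -0.8, 3.1]
grip_width: 0.0001
gripper_force: 1.4
```

```bash
python3 - <<'E'
from h import *
f=grab('scene');P=cloud(f); 
print(r.get_obs()['contact_force'])
m=(P[...,0]>.57)&(P[...,0]<.63)&(P[...,1]>-.25)&(P[...,1]<-.13)
q=P[m]; g=q[(q[:,2]>.09)&(q[:,2]<.19)]
print(np.polyfit(g[:,1],g[:,2],1), np.median(g[:,2]))
e=g[(g[:,1]<-.215)];print(e[:,2].mean())
m=(P[...,0]>.5)&(P[...,0]<.7)&(P[...,1]>-.25)&(P[...,1]<-.1)&(P[...,2]>.18)&(P[...,2]<.4); q=P[m]
for z in np.arange(.18,.40,.01):
    s=q[abs(q[:,2]-z)<.005]; print(z.round(2),len(s),np.percentile(s,[3,97],axis=0)[:,:2].round(3).tolist() if len(s) else '')
E
```

```text
[1.14845359 0.3241971  1.62981037]
[-0.1215102   0.14079096] 0.16508375833206912
0.167181500532313
0.18 11 [[0.598, -0.199], [0.612, -0.181]]
0.19 16 [[0.604, -0.199], [0.613, -0.174]]
0.2 12 [[0.608, -0.2], [0.614, -0.179]]
0.21 24 [[0.607, -0.204], [0.615, -0.165]]
0.22 47 [[0.595, -0.214], [0.615, -0.151]]
0.23 50 [[0.595, -0.224], [0.618, -0.142]]
0.24 42 [[0.609, -0.235], [0.62, -0.14]]
0.25 52 [[0.594, -0.244], [0.619, -0.131]]
0.26 93 [[0.594, -0.247], [0.621, -0.177]]
0.27 61 [[0.597, -0.234], [0.622, -0.195]]
0.28 38 [[0.596, -0.226], [0.615, -0.203]]
0.29 33 [[0.594, -0.224], [0.63, -0.204]]
0.3 70 [[0.581, -0.222], [0.639, -0.174]]
0.31 89 [[0.58, -0.222], [0.639, -0.177]]
0.32 96 [[0.581, -0.223], [0.639, -0.176]]
0.33 98 [[0.581, -0.222], [0.639, -0.179]]
0.34 137 [[0.58, -0.22], [0.639, -0.177]]
0.35 10 [[0.598, -0.222], [0.631, -0.2]]
0.36 116 [[0.579, -0.224], [0.641, -0.172]]
0.37 105 [[0.575, -0.224], [0.641, -0.167]]
0.38 115 [[0.576, -0.222], [0.639, -0.173]]
0.39 105 [[0.583, -0.222], [0.639, -0.176]]
0.4 50 [[0.581, -0.221], [0.639, -0.168]]
```

Request:
send_rows(deltas=[{"dx": 0,"dy": 0,"dz": -10,"rx": 0,"ry": 0,"rz": 0},{"dx": 0,"dy": 0,"dz": -20,"rx": 0,"ry": 0,"rz": 0},{"dx": 0,"dy": 0,"dz": -30,"rx": 0,"ry": 0,"rz": 0},{"dx": 0,"dy": 0,"dz": -33,"rx": 0,"ry": 0,"rz": 0}])

```text
clock: 3.48
tcp_pos: [0.6026, -0.1849, 0.1036]
orientation: [3.138, 0.068, 0.003]
contact_force: [0.2, -6.0, 5.4]
grip_width: -0.0002
gripper_force: 3.5
```

Request:
send_rows(deltas=[{"dx": 0,"dy": 0,"dz": -3,"rx": 0,"ry": 0,"rz": 0},{"dx": 0,"dy": 0,"dz": -5,"rx": 0,"ry": 0,"rz": 0},{"dx": 0,"dy": 0,"dz": -5,"rx": 0,"ry": 0,"rz": 0}])

```text
clock: 3.73
tcp_pos: [0.6026, -0.1849, 0.0993]
orientation: [3.138, 0.068, 0.003]
contact_force: [-0.3, -5.1, 6.0]
grip_width: -0.0001
gripper_force: 3.0
```

Request:
send_rows(deltas=[{"dx": 0,"dy": 0,"dz": -2,"rx": 0,"ry": 0,"rz": 0},{"dx": 0,"dy": 0,"dz": -2,"rx": 0,"ry": 0,"rz": 0}])

```text
clock: 3.9
tcp_pos: [0.6027, -0.1848, 0.0974]
orientation: [3.138, 0.068, 0.003]
contact_force: [0.0, -3.4, 5.4]
grip_width: 0.0003
gripper_force: 3.2
```

Request:
send_rows(deltas=[{"dx": 0,"dy": 0,"dz": -2,"rx": 0,"ry": 0,"rz": 0},{"dx": 0,"dy": 0,"dz": -4,"rx": 0,"ry": 0,"rz": 0},{"dx": 0,"dy": 0,"dz": -4,"rx": 0,"ry": 0,"rz": 0}])

```text
clock: 4.15
tcp_pos: [0.6026, -0.1847, 0.0934]
orientation: [3.138, 0.068, 0.003]
contact_force: [0.5, -4.5, 5.5]
grip_width: 0.0002
gripper_force: 3.3
```

Request:
send_rows(deltas=[{"dx": 0,"dy": 0,"dz": -2,"rx": 0,"ry": 0,"rz": 0},{"dx": 0,"dy": 0,"dz": -2,"rx": 0,"ry": 0,"rz": 0}])

```text
clock: 4.32
tcp_pos: [0.6026, -0.1845, 0.0913]
orientation: [3.139, 0.068, 0.003]
contact_force: [0.1, -3.2, 5.1]
grip_width: -0.0003
gripper_force: 2.7
```

Request:
send_rows(deltas=[{"dx": 0,"dy": 0,"dz": -2,"rx": 0,"ry": 0,"rz": 0},{"dx": 0,"dy": 0,"dz": -2,"rx": 0,"ry": 0,"rz": 0}])

```text
clock: 4.48
tcp_pos: [0.6026, -0.1843, 0.0893]
orientation: [3.139, 0.069, 0.003]
contact_force: [0.1, -4.7, 5.4]
grip_width: -0.0001
gripper_force: 3.0
```

Request:
send_rows(deltas=[{"dx": 0,"dy": 0,"dz": -2,"rx": 0,"ry": 0,"rz": 0},{"dx": 0,"dy": 0,"dz": -2,"rx": 0,"ry": 0,"rz": 0}])

```text
clock: 4.65
tcp_pos: [0.6027, -0.1842, 0.0879]
orientation: [3.139, 0.069, 0.003]
contact_force: [-0.7, -3.3, 8.6]
grip_width: 0.0
gripper_force: 4.2
```

Request:
send_rows(deltas=[{"dx": 0,"dy": 0,"dz": -2,"rx": 0,"ry": 0,"rz": 0},{"dx": 0,"dy": 0,"dz": -2,"rx": 0,"ry": 0,"rz": 0}])

```text
clock: 4.82
tcp_pos: [0.6028, -0.1843, 0.0876]
orientation: [3.138, 0.069, 0.004]
contact_force: [-6.2, -2.5, 20.3]
grip_width: 0.0002
gripper_force: 10.1
```

```bash
cat >> h.py <<'E'
def lever():
    P=cloud(grab('scene'))
    m=(P[...,0]>.58)&(P[...,0]<.63)&(P[...,1]>-.24)&(P[...,1]<-.205)&(P[...,2]>.06)&(P[...,2]<.19)
    q=P[m]; t=cloud(grab('top')); s=t[115:200,80:235]; k=np.isfinite(s[...,2])&(s[...,2]>.04)&(s[...,2]<.15); b=s[k]
    A=np.c_[b[:,1],b[:,0],np.ones(len(b))]; c=np.linalg.lstsq(A,b[:,2],rcond=None)[0]
    print('grip end z',np.percentile(q[:,2],[20,50,80]).round(4),len(q),'slab slope',c[:2].round(4),'F',r.get_obs()['contact_force'].round(1),r.get_obs()['tcp_pos'].round(4))
E
python3 -c "
from h import *
lever()"
```

```text
grip end z [0.1056 0.11   0.1143] 198 slab slope [-0.0214  0.0046] F [-6.4 -2.5 20.2] [ 0.6028 -0.1842  0.0876]
```

The stop is felt at 20 N, and the worktop has tilted as expected. I'll release the lever fully.

Request:
send_rows(deltas=[{"dx": 0,"dy": 0,"dz": 20,"rx": 0,"ry": 0,"rz": 0},{"dx": 0,"dy": 0,"dz": 42,"rx": 0,"ry": 0,"rz": 0},{"dx": 0,"dy": 0,"dz": 63,"rx": 0,"ry": 0,"rz": 0},{"dx": 0,"dy": 0,"dz": 63,"rx": 0,"ry": 0,"rz": 0},{"dx": 0,"dy": 0,"dz": 63,"rx": 0,"ry": 0,"rz": 0}])

```text
clock: 5.33
tcp_pos: [0.6026, -0.1822, 0.1485]
orientation: [3.141, 0.071, 0.003]
contact_force: [-1.3, -0.1, -0.5]
grip_width: 0.0001
gripper_force: 0.0
```

```bash
python3 -c "
from h import *
lever()"
```

```text
grip end z [0.1691 0.1731 0.1765] 157 slab slope [-0.0181  0.0046] F [ 0.1 -1.3  0.5] [ 0.6011 -0.182   0.1465]
```

Request:
send_rows(deltas=[{"dx": 0,"dy": 0,"dz": -15,"rx": 0,"ry": 0,"rz": 0},{"dx": 0,"dy": 0,"dz": -29,"rx": 0,"ry": 0,"rz": 0},{"dx": 0,"dy": 0,"dz": -43,"rx": 0,"ry": 0,"rz": 0},{"dx": 0,"dy": 0,"dz": -54,"rx": 0,"ry": 0,"rz": 0},{"dx": 0,"dy": 0,"dz": -58,"rx": 0,"ry": 0,"rz": 0}])

```text
clock: 5.85
tcp_pos: [0.6025, -0.1839, 0.0883]
orientation: [3.14, 0.069, 0.002]
contact_force: [1.3, -3.8, 6.5]
grip_width: 0.0001
gripper_force: 3.6
```

Request:
send_rows(deltas=[{"dx": 0,"dy": 0,"dz": -2,"rx": 0,"ry": 0,"rz": 0},{"dx": 0,"dy": 0,"dz": -4,"rx": 0,"ry": 0,"rz": 0},{"dx": 0,"dy": 0,"dz": -5,"rx": 0,"ry": 0,"rz": 0},{"dx": 0,"dy": 0,"dz": -5,"rx": 0,"ry": 0,"rz": 0}])

```text
clock: 6.18
tcp_pos: [0.6027, -0.1839, 0.0876]
orientation: [3.139, 0.069, 0.003]
contact_force: [-6.3, -2.2, 24.9]
grip_width: 0.0
gripper_force: 12.4
```

Stroke 2 reached the stop at 25 N. Next I release it and make stroke 3.

Request:
send_rows(deltas=[{"dx": 0,"dy": 0,"dz": 20,"rx": 0,"ry": 0,"rz": 0},{"dx": 0,"dy": 0,"dz": 42,"rx": 0,"ry": 0,"rz": 0},{"dx": 0,"dy": 0,"dz": 63,"rx": 0,"ry": 0,"rz": 0},{"dx": 0,"dy": 0,"dz": 63,"rx": 0,"ry": 0,"rz": 0},{"dx": 0,"dy": 0,"dz": 63,"rx": 0,"ry": 0,"rz": 0}])

```text
clock: 6.6
tcp_pos: [0.6019, -0.1821, 0.1477]
orientation: [-3.141, -0.071, -0.0]
contact_force: [-0.1, 0.4, -0.7]
grip_width: 0.0004
gripper_force: 0.0
```

```bash
python3 -c "
from h import *
lever()"
```

```text
grip end z [0.1694 0.1742 0.1767] 157 slab slope [-0.0414  0.0052] F [ 0.1  0.1 -1. ] [ 0.6006 -0.182   0.1459]
```

Request:
send_rows(deltas=[{"dx": 0,"dy": 0,"dz": -15,"rx": 0,"ry": 0,"rz": 0},{"dx": 0,"dy": 0,"dz": -29,"rx": 0,"ry": 0,"rz": 0},{"dx": 0,"dy": 0,"dz": -43,"rx": 0,"ry": 0,"rz": 0},{"dx": 0,"dy": 0,"dz": -54,"rx": 0,"ry": 0,"rz": 0},{"dx": 0,"dy": 0,"dz": -58,"rx": 0,"ry": 0,"rz": 0}])

```text
clock: 7.12
tcp_pos: [0.6022, -0.1839, 0.088]
orientation: [3.14, 0.069, 0.001]
contact_force: [2.2, -3.6, 6.5]
grip_width: -0.0001
gripper_force: 3.7
```

Request:
send_rows(deltas=[{"dx": 0,"dy": 0,"dz": -2,"rx": 0,"ry": 0,"rz": 0},{"dx": 0,"dy": 0,"dz": -4,"rx": 0,"ry": 0,"rz": 0},{"dx": 0,"dy": 0,"dz": -5,"rx": 0,"ry": 0,"rz": 0},{"dx": 0,"dy": 0,"dz": -5,"rx": 0,"ry": 0,"rz": 0}])

```text
clock: 7.45
tcp_pos: [0.6025, -0.1839, 0.0875]
orientation: [3.139, 0.069, 0.002]
contact_force: [-7.9, -1.2, 27.0]
grip_width: -0.0002
gripper_force: 13.1
```

Request:
send_rows(deltas=[{"dx": 0,"dy": 0,"dz": 20,"rx": 0,"ry": 0,"rz": 0},{"dx": 0,"dy": 0,"dz": 42,"rx": 0,"ry": 0,"rz": 0},{"dx": 0,"dy": 0,"dz": 63,"rx": 0,"ry": 0,"rz": 0},{"dx": 0,"dy": 0,"dz": 63,"rx": 0,"ry": 0,"rz": 0},{"dx": 0,"dy": 0,"dz": 63,"rx": 0,"ry": 0,"rz": 0}])

```text
clock: 7.87
tcp_pos: [0.6017, -0.1821, 0.1475]
orientation: [-3.14, -0.071, 0.0]
contact_force: [-0.4, 0.0, -0.3]
grip_width: -0.0
gripper_force: 0.0
```

```bash
python3 -c "
from h import *
lever()"
```

```text
grip end z [0.169  0.1734 0.1767] 160 slab slope [-0.0659  0.0067] F [-0.6 -0.6 -0.2] [ 0.6005 -0.182   0.1458]
```

Three notches are on: slopes of 0.018, 0.041 and 0.066. Now the fourth.

Request:
send_rows(deltas=[{"dx": 0,"dy": 0,"dz": -15,"rx": 0,"ry": 0,"rz": 0},{"dx": 0,"dy": 0,"dz": -29,"rx": 0,"ry": 0,"rz": 0},{"dx": 0,"dy": 0,"dz": -43,"rx": 0,"ry": 0,"rz": 0},{"dx": 0,"dy": 0,"dz": -54,"rx": 0,"ry": 0,"rz": 0},{"dx": 0,"dy": 0,"dz": -58,"rx": 0,"ry": 0,"rz": 0}])

```text
clock: 8.38
tcp_pos: [0.6021, -0.1838, 0.088]
orientation: [3.14, 0.069, 0.0]
contact_force: [1.3, -2.9, 8.8]
grip_width: 0.0
gripper_force: 4.8
```

Request:
send_rows(deltas=[{"dx": 0,"dy": 0,"dz": -2,"rx": 0,"ry": 0,"rz": 0},{"dx": 0,"dy": 0,"dz": -4,"rx": 0,"ry": 0,"rz": 0},{"dx": 0,"dy": 0,"dz": -5,"rx": 0,"ry": 0,"rz": 0},{"dx": 0,"dy": 0,"dz": -5,"rx": 0,"ry": 0,"rz": 0}])

```text
clock: 8.72
tcp_pos: [0.6024, -0.1838, 0.0875]
orientation: [3.139, 0.069, 0.002]
contact_force: [-8.5, -0.7, 26.8]
grip_width: -0.0002
gripper_force: 13.4
```

Request:
send_rows(deltas=[{"dx": 0,"dy": 0,"dz": 20,"rx": 0,"ry": 0,"rz": 0},{"dx": 0,"dy": 0,"dz": 42,"rx": 0,"ry": 0,"rz": 0},{"dx": 0,"dy": 0,"dz": 63,"rx": 0,"ry": 0,"rz": 0},{"dx": 0,"dy": 0,"dz": 90,"rx": 0,"ry": 0,"rz": 0},{"dx": 0,"dy": 0,"dz": 110,"rx": 0,"ry": 0,"rz": 0}])

```text
clock: 9.13
tcp_pos: [0.6011, -0.1819, 0.1948]
orientation: [-3.14, -0.071, 0.003]
contact_force: [0.8, 0.0, 0.5]
grip_width: 0.0002
gripper_force: 0.0
```

```bash
python3 -c "
from h import *
lever()"
```

```text
grip end z [0.1697 0.1732 0.1759] 160 slab slope [-0.0896  0.0074] F [0.  0.1 0.9] [ 0.6032 -0.1824  0.1971]
```

```bash
cat >> h.py <<'E'
def slabpose():
    f=grab('top'); P=cloud(f); m=np.zeros(P.shape[:2],bool); m[100:215,70:262]=1
    hsv=cv2.cvtColor(f['frame'],cv2.COLOR_BGR2HSV)
    m&=np.isfinite(P[...,2])&(P[...,2]>.045)&(P[...,2]<.12)&(hsv[...,2]<110)
    b=P[m]
    for _ in range(4):
        c=np.linalg.lstsq(np.c_[b[:,:2],np.ones(len(b))],b[:,2],rcond=None)[0]
        b=b[abs(b[:,:2]@c[:2]+c[2]-b[:,2])<.004]
    ys=np.arange(.07,.48,.01); e=[]; g=[]
    for y in ys:
        s=b[abs(b[:,1]-y)<.005][:,0]; e.append(s.min()); g.append(s.max())
    le=np.polyfit(ys,e,1); lg=np.polyfit(ys,g,1)
    print('plane',c.round(4),'front',le.round(4),'back',lg.round(4),'y min/max',np.percentile(b[:,1],[.2,99.8]).round(4))
    for x in (.54,.58,.66,.7): 
        s=b[abs(b[:,0]-x)<.01][:,1]; print(x,s.min().round(4),s.max().round(4))
E
python3 -c "
from h import *
slabpose()"
```

```text
plane [ 0.0016 -0.0893  0.1042] front [-0.041   0.5209] back [-0.0423  0.7484] y min/max [0.0421 0.5226]
0.54 0.0421 0.518
0.58 -0.0148 0.5198
0.66 0.0554 0.5227
0.7 0.0474 0.5251
```

Request:
send_rows(deltas=[{"dx": -25,"dy": -30,"dz": 0,"rx": 0,"ry": 0,"rz": 3},{"dx": -55,"dy": -60,"dz": 0,"rx": 0,"ry": 0,"rz": 6},{"dx": -80,"dy": -90,"dz": 0,"rx": 0,"ry": 0,"rz": 9},{"dx": -105,"dy": -120,"dz": 0,"rx": 0,"ry": 0,"rz": 11.5},{"dx": -130,"dy": -150,"dz": 0,"rx": 0,"ry": 0,"rz": 11.5}], jaw=85)

```text
clock: 9.7
tcp_pos: [0.469, -0.3327, 0.1922]
orientation: [-3.115, -0.389, 0.005]
contact_force: [0.6, -0.4, 0.9]
grip_width: 0.0599
gripper_force: 0.0
```

Request:
send_rows(deltas=[{"dx": -16,"dy": -30,"dz": 0,"rx": 0,"ry": 0,"rz": 0},{"dx": -31,"dy": -60,"dz": 0,"rx": 0,"ry": 0,"rz": 0},{"dx": -31,"dy": -79,"dz": 0,"rx": 0,"ry": 0,"rz": 0},{"dx": -31,"dy": -79,"dz": 0,"rx": 0,"ry": 0,"rz": 0},{"dx": -31,"dy": -79,"dz": 0,"rx": 0,"ry": 0,"rz": 0}])

```text
clock: 10.12
tcp_pos: [0.4393, -0.4114, 0.1922]
orientation: [-3.115, -0.381, 0.004]
contact_force: [-0.7, 0.3, 0.1]
grip_width: 0.085
gripper_force: 0.0
```

Request:
send_rows(deltas=[{"dx": 1,"dy": 0,"dz": -40,"rx": 0,"ry": 0,"rz": 0},{"dx": 1,"dy": 0,"dz": -80,"rx": 0,"ry": 0,"rz": 0},{"dx": 1,"dy": 0,"dz": -120,"rx": 0,"ry": 0,"rz": 0},{"dx": 1,"dy": 0,"dz": -155,"rx": 0,"ry": 0,"rz": 0},{"dx": 1,"dy": 0,"dz": -155,"rx": 0,"ry": 0,"rz": 0}])

```text
clock: 10.53
tcp_pos: [0.4377, -0.405, 0.0316]
orientation: [-3.106, -0.389, 0.015]
contact_force: [-1.0, 0.4, -0.2]
grip_width: 0.0851
gripper_force: 0.0
```

```bash
python3 - <<'E'
from h import *
f=grab('scene');P=cloud(f); print(r.get_obs()['contact_force'],r.get_obs()['tcp_pos'])
cv2.imwrite('pics/s3.png',cv2.resize(f['frame'][240:380,120:280],None,fx=4,fy=4))
def proj(p):
    c=f['R'].T@(np.array(p)-f['t']); return c[:2]/c[2]*f['f']+[f['cx'],f['cy']]
for dz in (0,.02,.04,.06):
  for s in(-.05,.05):
    print(dz,s,((proj((.441-s*.24,-.412+s*.97,dz))-[120,240])*4).round(0))
E
```

```text
[-0.26545582 -0.15215234  0.3879447 ] [ 0.43964076 -0.40692142  0.03542256]
0 -0.05 [207. 362.]
0 0.05 [282. 243.]
0.02 -0.05 [203. 347.]
0.02 0.05 [278. 227.]
0.04 -0.05 [199. 330.]
0.04 0.05 [275. 211.]
0.06 -0.05 [195. 314.]
0.06 0.05 [272. 194.]
```

View pics/s3.png

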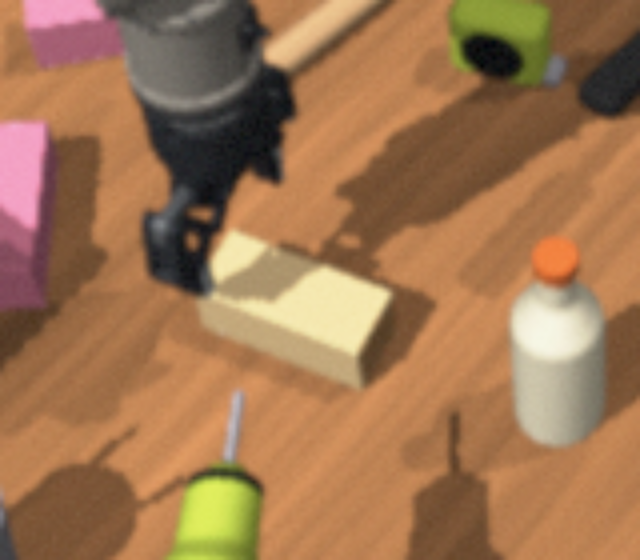

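The crop shows the open near finger's tip at about (190,290), roughly z 0.085 and straddling the bearer's outer end. So the fingertips stand well above the nominal height, and I'll lower further and check.

Request:
send_rows(deltas=[{"dx": 0,"dy": 0,"dz": -20,"rx": 0,"ry": 0,"rz": 0},{"dx": 0,"dy": 0,"dz": -40,"rx": 0,"ry": 0,"rz": 0},{"dx": 0,"dy": 0,"dz": -50,"rx": 0,"ry": 0,"rz": 0},{"dx": 0,"dy": 0,"dz": -50,"rx": 0,"ry": 0,"rz": 0},{"dx": 0,"dy": 0,"dz": -50,"rx": 0,"ry": 0,"rz": 0}])

```text
clock: 11.0
tcp_pos: [0.4428, -0.4114, -0.0092]
orientation: [3.117, 0.386, 0.001]
contact_force: [-0.5, 0.5, -0.1]
grip_width: 0.0849
gripper_force: 0.0
```

```bash
cat > fing.py <<'E'
from h import *
f=grab('scene');P=cloud(f); o=r.get_obs(); t=o['tcp_pos']; print(o['contact_force'].round(1),t.round(4))
hsv=cv2.cvtColor(f['frame'],cv2.COLOR_BGR2HSV)
m=(abs(P[...,0]-t[0])<.06)&(abs(P[...,1]-t[1])<.09)&(hsv[...,2]<70)&(P[...,2]<.2)&(P[...,2]>.003)
for z in np.arange(0.005,.17,.01):
    s=P[m&(abs(P[...,2]-z)<.005)]
    if len(s): print(z.round(3),len(s),np.percentile(s,[5,50,95],axis=0)[:,:2].round(3).tolist())
E
python3 fing.py
```

```text
[-1.  -0.3 -1.2] [ 0.443  -0.4119 -0.0088]
0.045 14 [[0.423, -0.458], [0.436, -0.372], [0.46, -0.369]]
0.055 17 [[0.425, -0.465], [0.438, -0.372], [0.462, -0.369]]
0.065 15 [[0.432, -0.466], [0.441, -0.371], [0.463, -0.368]]
0.075 7 [[0.44, -0.465], [0.462, -0.458], [0.465, -0.368]]
0.085 55 [[0.427, -0.481], [0.457, -0.454], [0.469, -0.347]]
0.095 52 [[0.434, -0.484], [0.457, -0.462], [0.471, -0.349]]
0.105 55 [[0.437, -0.482], [0.46, -0.449], [0.47, -0.351]]
0.115 43 [[0.437, -0.482], [0.461, -0.472], [0.471, -0.347]]
0.125 74 [[0.435, -0.481], [0.46, -0.434], [0.47, -0.351]]
0.135 54 [[0.431, -0.476], [0.458, -0.449], [0.47, -0.351]]
0.145 18 [[0.445, -0.45], [0.456, -0.447], [0.463, -0.419]]
0.155 56 [[0.449, -0.45], [0.472, -0.433], [0.479, -0.398]]
0.165 70 [[0.443, -0.45], [0.472, -0.432], [0.479, -0.396]]
```

Request:
send_rows(deltas=[{"dx": 0,"dy": 0,"dz": -12,"rx": 0,"ry": 0,"rz": 0},{"dx": 0,"dy": 0,"dz": -24,"rx": 0,"ry": 0,"rz": 0},{"dx": 0,"dy": 0,"dz": -24,"rx": 0,"ry": 0,"rz": 0}])

```text
clock: 11.3
tcp_pos: [0.4407, -0.4105, -0.0365]
orientation: [-3.116, -0.385, 0.003]
contact_force: [-0.6, -0.5, 0.0]
grip_width: 0.0852
gripper_force: 0.0
```

Request:
send_rows(deltas=[{"dx": 0,"dy": 0,"dz": 0,"rx": 0,"ry": 0,"rz": 0},{"dx": 0,"dy": 0,"dz": 0,"rx": 0,"ry": 0,"rz": 0},{"dx": 0,"dy": 0,"dz": 0,"rx": 0,"ry": 0,"rz": 0},{"dx": 0,"dy": 0,"dz": 0,"rx": 0,"ry": 0,"rz": 0},{"dx": 0,"dy": 0,"dz": 0,"rx": 0,"ry": 0,"rz": 0}], jaw=40, newtons=50)

```text
clock: 11.72
tcp_pos: [0.4437, -0.4124, -0.0316]
orientation: [3.116, 0.385, 0.004]
contact_force: [-2.3, 2.2, 18.6]
grip_width: 0.0495
gripper_force: 58.9
```

```bash
python3 fing.py
```

```text
[-2.2  2.8 18.9] [ 0.4437 -0.4124 -0.0317]
0.005 1 [[0.456, -0.443], [0.456, -0.443], [0.456, -0.443]]
0.015 6 [[0.454, -0.449], [0.456, -0.445], [0.457, -0.442]]
0.025 4 [[0.454, -0.45], [0.458, -0.449], [0.459, -0.445]]
0.035 6 [[0.457, -0.448], [0.459, -0.443], [0.461, -0.438]]
0.045 13 [[0.443, -0.458], [0.459, -0.446], [0.465, -0.415]]
0.055 37 [[0.439, -0.461], [0.453, -0.445], [0.466, -0.364]]
0.065 52 [[0.439, -0.467], [0.451, -0.441], [0.468, -0.363]]
0.075 53 [[0.44, -0.473], [0.457, -0.438], [0.468, -0.359]]
0.085 40 [[0.44, -0.476], [0.462, -0.435], [0.47, -0.357]]
0.095 55 [[0.435, -0.478], [0.46, -0.441], [0.469, -0.355]]
0.105 56 [[0.434, -0.475], [0.46, -0.435], [0.468, -0.352]]
0.115 12 [[0.448, -0.45], [0.459, -0.446], [0.462, -0.437]]
0.125 21 [[0.452, -0.45], [0.463, -0.446], [0.478, -0.407]]
0.135 56 [[0.449, -0.451], [0.471, -0.437], [0.479, -0.402]]
0.145 69 [[0.445, -0.451], [0.472, -0.434], [0.48, -0.394]]
0.155 74 [[0.442, -0.451], [0.472, -0.436], [0.481, -0.402]]
0.165 99 [[0.439, -0.451], [0.47, -0.435], [0.48, -0.399]]
```

Gripped at 49.5 mm with the tips just on the bench. I'll lift, then carry over the tape and mallet in front of the lever.

Request:
send_rows(deltas=[{"dx": 0,"dy": 0,"dz": 25,"rx": 0,"ry": 0,"rz": 0},{"dx": 0,"dy": 0,"dz": 60,"rx": 0,"ry": 0,"rz": 0},{"dx": 0,"dy": 0,"dz": 95,"rx": 0,"ry": 0,"rz": 0},{"dx": -10,"dy": 25,"dz": 110,"rx": 0,"ry": 0,"rz": -3},{"dx": -20,"dy": 60,"dz": 110,"rx": 0,"ry": 0,"rz": -6}])

```text
clock: 12.18
tcp_pos: [0.4243, -0.3561, 0.0801]
orientation: [3.127, 0.21, 0.012]
contact_force: [1.2, 0.9, -2.6]
grip_width: 0.0497
gripper_force: 52.0
```

Request:
send_rows(deltas=[{"dx": 0,"dy": 38,"dz": 0,"rx": 0,"ry": 0,"rz": -3},{"dx": 0,"dy": 76,"dz": 0,"rx": 0,"ry": 0,"rz": -5.5},{"dx": 0,"dy": 114,"dz": 0,"rx": 0,"ry": 0,"rz": -5.5},{"dx": 0,"dy": 152,"dz": 0,"rx": 0,"ry": 0,"rz": -5.5},{"dx": 0,"dy": 190,"dz": 0,"rx": 0,"ry": 0,"rz": -5.5}])

```text
clock: 12.6
tcp_pos: [0.4214, -0.1599, 0.0758]
orientation: [3.141, 0.07, 0.001]
contact_force: [1.1, 1.5, -2.1]
grip_width: 0.0495
gripper_force: 51.8
```

```bash
python3 - <<'E'
from h import *
f=grab('scene'); cv2.imwrite('pics/s4.png',f['frame']); o=r.get_obs(); print(o)
E
```

```text
{'clock': 12.65, 'joints': array([ 0.34367262,  0.29795964, -0.15581386,  2.18458199,  0.06801622,
        0.66522901, -1.376394  ]), 'qvel': array([ 0.05540713,  0.03185435,  0.01331921, -0.04574449, -0.00883244,
        0.01872942,  0.18604381]), 'tau': array([  9.96843159, -38.80702257,  10.23351163, -23.58494461,
         1.7080554 ,  -0.61843693,   0.16124115]), 'tcp_pos': array([ 0.42145441, -0.15160702,  0.07556239]), 'orientation': array([-3.13658916e+00, -8.37647767e-02,  1.28095832e-03]), 'contact_force': array([-1.34348293,  7.77039716, -1.51754861]), 'moment': array([ 0.61646623,  0.17708791, -0.00831331]), 'gripper_force': 51.89651548862457, 'grip_width': 0.049273962340931655}
```

View pics/s4.png

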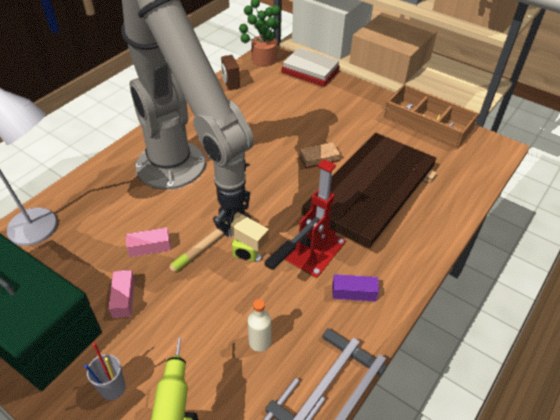

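The picture shows the bearer held at (248,233), passing over the tape (243,250), with everything else undisturbed.

```bash
python3 - <<'E'
from h import *
f=grab('scene');P=cloud(f);hsv=cv2.cvtColor(f['frame'],cv2.COLOR_BGR2HSV); o=r.get_obs(); print(o['contact_force'],o['tcp_pos'],o['qvel'].round(3))
m=np.zeros(P.shape[:2],bool);m[205:275,220:290]=1
k=m&(hsv[...,0]>18)&(hsv[...,0]<32)&(P[...,2]>.04)&(hsv[...,1]>40)
for z in np.arange(.05,.18,.01):
    s=P[k&(abs(P[...,2]-z)<.005)]
    if len(s): print(z.round(2),len(s),np.percentile(s,[3,97],axis=0)[:,:2].round(3).tolist())
E
```

```text
[-0.79090131 -0.10067611 -2.08629072] [ 0.42180301 -0.1551488   0.07569442] [ 0.064  0.02   0.078 -0.046  0.027  0.002  0.082]
0.05 7 [[0.379, -0.18], [0.473, -0.055]]
0.06 5 [[0.415, -0.179], [0.427, -0.151]]
0.07 1 [[0.419, -0.155], [0.419, -0.155]]
0.11 31 [[0.446, -0.178], [0.517, -0.172]]
0.12 35 [[0.449, -0.178], [0.52, -0.174]]
0.13 22 [[0.44, -0.179], [0.521, -0.173]]
0.14 35 [[0.433, -0.179], [0.522, -0.173]]
0.15 244 [[0.428, -0.178], [0.52, -0.127]]
0.16 275 [[0.431, -0.178], [0.523, -0.129]]
0.17 6 [[0.422, -0.185], [0.437, -0.178]]
```

Request:
send_rows(deltas=[{"dx": 0,"dy": 38,"dz": 0,"rx": 0,"ry": 0,"rz": 0},{"dx": 0,"dy": 76,"dz": 0,"rx": 0,"ry": 0,"rz": 0},{"dx": 0,"dy": 114,"dz": 0,"rx": 0,"ry": 0,"rz": 0},{"dx": -5,"dy": 152,"dz": 0,"rx": 0,"ry": 0,"rz": 0},{"dx": -10,"dy": 190,"dz": 0,"rx": 0,"ry": 0,"rz": 0}])

```text
clock: 13.12
tcp_pos: [0.4119, 0.0298, 0.0759]
orientation: [3.141, 0.069, 0.001]
contact_force: [1.4, 1.0, -1.8]
grip_width: 0.0492
gripper_force: 52.2
```

Request:
send_rows(deltas=[{"dx": -4,"dy": 38,"dz": 0,"rx": 0,"ry": 0,"rz": 0},{"dx": -8,"dy": 76,"dz": 0,"rx": 0,"ry": 0,"rz": 0},{"dx": -8,"dy": 114,"dz": 0,"rx": 0,"ry": 0,"rz": 0},{"dx": -8,"dy": 115,"dz": 0,"rx": 0,"ry": 0,"rz": 0},{"dx": -8,"dy": 115,"dz": 0,"rx": 0,"ry": 0,"rz": 0}])

```text
clock: 13.53
tcp_pos: [0.4041, 0.1459, 0.0759]
orientation: [-3.14, -0.079, -0.001]
contact_force: [-0.7, -0.0, -1.9]
grip_width: 0.0497
gripper_force: 52.2
```

```bash
cat > brr.py <<'E'
from h import *
f=grab('top');P=cloud(f);hsv=cv2.cvtColor(f['frame'],cv2.COLOR_BGR2HSV); o=r.get_obs(); print(o['contact_force'].round(1),o['tcp_pos'].round(4),o['orientation'].round(3),o['joints'].round(2))
m=(hsv[...,0]>18)&(hsv[...,0]<34)&(hsv[...,1]>35)&(hsv[...,1]<150)&(P[...,2]>.03)&(P[...,0]>.3)&(P[...,0]<.56)&(P[...,1]>.05)&(P[...,1]<.25)
f2=grab('scene');P2=cloud(f2);h2=cv2.cvtColor(f2['frame'],cv2.COLOR_BGR2HSV)
m2=(h2[...,0]>18)&(h2[...,0]<34)&(h2[...,1]>35)&(h2[...,1]<150)&(P2[...,2]>.005)&(P2[...,0]>.3)&(P2[...,0]<.56)&(P2[...,1]>.05)&(P2[...,1]<.25)
for n,q in (('top',P[m]),('scene',P2[m2])):
    if len(q)<8: print(n,len(q)); continue
    print(n,len(q),'z',np.percentile(q[:,2],[3,50,97]).round(4))
    t=q[q[:,2]>np.percentile(q[:,2],97)-.012]
    c,s,a=cv2.minAreaRect((t[:,:2]*1000).astype(np.float32)); print(np.round(c,1),np.round(s,1),round(a,1),cv2.boxPoints((c,s,a)).round(0).tolist())
E
python3 brr.py
```

```text
[ 0.5 -0.8 -2. ] [0.4039 0.1437 0.0756] [ 3.14   0.073 -0.   ] [-0.23  0.28 -0.3   2.22  0.13  0.66 -2.14]
top 750 z [0.1418 0.1575 0.645 ]
[315.2  73.7] [43.2 25.4] 85.0 [[301.0, 53.0], [326.0, 51.0], [330.0, 94.0], [304.0, 96.0]]
scene 476 z [0.1187 0.1541 0.1905]
[402.4 116.9] [96.1 70. ] 82.0 [[361.0, 74.0], [430.0, 64.0], [444.0, 160.0], [374.0, 169.0]]
```

Request:
send_rows(deltas=[{"dx": 0,"dy": 0,"dz": -30,"rx": 0,"ry": 0,"rz": 0},{"dx": 0,"dy": 0,"dz": -60,"rx": 0,"ry": 0,"rz": 0},{"dx": 0,"dy": 0,"dz": -85,"rx": 0,"ry": 0,"rz": 0},{"dx": 0,"dy": 0,"dz": -97,"rx": 0,"ry": 0,"rz": 0},{"dx": 0,"dy": 0,"dz": -97,"rx": 0,"ry": 0,"rz": 0}])

```text
clock: 14.05
tcp_pos: [0.4022, 0.1406, -0.0237]
orientation: [3.138, 0.066, -0.007]
contact_force: [-0.0, -0.7, -1.1]
grip_width: 0.0499
gripper_force: 52.2
```

Request:
send_rows(deltas=[{"dx": 0,"dy": 0,"dz": -4,"rx": 0,"ry": 0,"rz": 0},{"dx": 0,"dy": 0,"dz": -4,"rx": 0,"ry": 0,"rz": 0},{"dx": 0,"dy": 0,"dz": -4,"rx": 0,"ry": 0,"rz": 0}])

```text
clock: 14.3
tcp_pos: [0.4047, 0.1432, -0.0247]
orientation: [-3.141, -0.069, -0.002]
contact_force: [0.4, -0.7, -2.3]
grip_width: 0.0498
gripper_force: 52.2
```

Request:
send_rows(deltas=[{"dx": 0,"dy": 0,"dz": -3,"rx": 0,"ry": 0,"rz": 0},{"dx": 0,"dy": 0,"dz": -3,"rx": 0,"ry": 0,"rz": 0},{"dx": 0,"dy": 0,"dz": -3,"rx": 0,"ry": 0,"rz": 0}])

```text
clock: 14.55
tcp_pos: [0.4042, 0.1435, -0.0281]
orientation: [-3.141, -0.07, -0.001]
contact_force: [0.4, -0.4, -1.8]
grip_width: 0.0501
gripper_force: 52.2
```

```bash
sed -i 's/&(P\[...,2\]>.03)/\&(P[...,2]>.03)\&(P[...,2]<.3)/' brr.py; python3 brr.py
```

```text
[ 0.   0.1 -2. ] [ 0.4041  0.1436 -0.0282] [-3.141e+00 -7.100e-02 -1.000e-03] [-0.31  0.49 -0.21  2.27  0.26  0.4  -2.26]
top 350 z [0.0387 0.0514 0.0564]
[464.9 146.5] [82.2 50.7] 6.8 [[421.0, 167.0], [427.0, 116.0], [509.0, 126.0], [503.0, 177.0]]
scene 387 z [0.0181 0.0512 0.1015]
[430.2 108.4] [170.2  82.9] 3.9 [[342.0, 144.0], [348.0, 61.0], [518.0, 73.0], [512.0, 156.0]]
```

Request:
send_rows(deltas=[{"dx": 0,"dy": 0,"dz": -2,"rx": 0,"ry": 0,"rz": 0},{"dx": 0,"dy": 0,"dz": -2,"rx": 0,"ry": 0,"rz": 0},{"dx": 0,"dy": 0,"dz": -2,"rx": 0,"ry": 0,"rz": 0}])

```text
clock: 14.9
tcp_pos: [0.4038, 0.1435, -0.0306]
orientation: [3.141, 0.071, -0.0]
contact_force: [-0.7, -0.3, -1.6]
grip_width: 0.0495
gripper_force: 52.2
```

Request:
send_rows(deltas=[{"dx": 5,"dy": -1,"dz": -1,"rx": 0,"ry": 0,"rz": 0},{"dx": 10,"dy": -2,"dz": -1,"rx": 0,"ry": 0,"rz": 0},{"dx": 15,"dy": -4,"dz": -1,"rx": 0,"ry": 0,"rz": 0},{"dx": 20,"dy": -5,"dz": -1,"rx": 0,"ry": 0,"rz": 0},{"dx": 20,"dy": -5,"dz": -1,"rx": 0,"ry": 0,"rz": 0}])

```text
clock: 15.32
tcp_pos: [0.4258, 0.1383, -0.0314]
orientation: [-3.14, -0.068, -0.003]
contact_force: [0.8, 0.2, -2.2]
grip_width: 0.0498
gripper_force: 52.3
```

```bash
python3 brr.py; python3 - <<'E'
from h import *
f=grab('scene'); cv2.imwrite('pics/s5.png',cv2.resize(f['frame'][120:280,200:400],None,fx=3.5,fy=3.5))
E
```

```text
[-0.3 -1.2 -2.2] [ 0.425   0.1383 -0.0315] [-3.141e+00 -6.800e-02 -2.000e-03] [-0.27  0.51 -0.21  2.23  0.26  0.42 -2.23]
top 250 z [0.0376 0.0484 0.0545]
[481.3 139.2] [69.5 46.8] 7.0 [[444.0, 158.0], [450.0, 112.0], [519.0, 120.0], [513.0, 167.0]]
scene 290 z [0.0138 0.0473 0.3064]
[431.1  97.4] [110.1  35. ] 14.2 [[373.0, 101.0], [382.0, 67.0], [489.0, 94.0], [480.0, 128.0]]
```

View pics/s5.png

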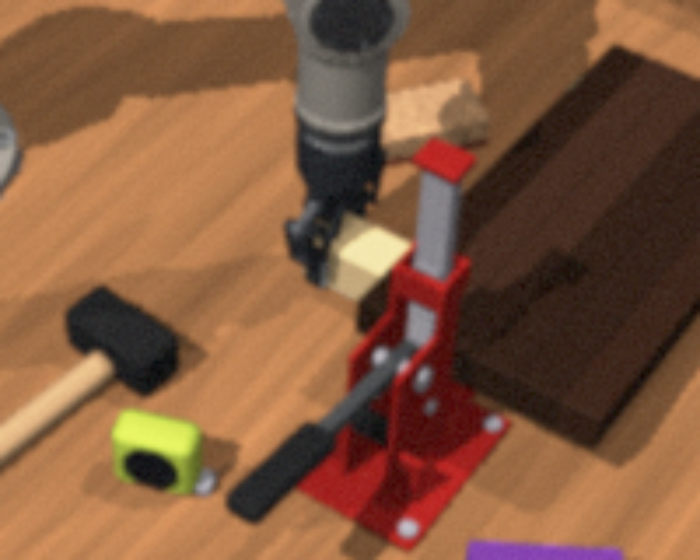

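The crop shows the pale bearer at (365,250) with its inner end entering under the front edge, no contact forces. I'll continue in.

Request:
send_rows(deltas=[{"dx": 10,"dy": -2,"dz": 0,"rx": 0,"ry": 0,"rz": 0},{"dx": 20,"dy": -4,"dz": 0,"rx": 0,"ry": 0,"rz": 0},{"dx": 30,"dy": -6,"dz": 0,"rx": 0,"ry": 0,"rz": 0},{"dx": 40,"dy": -8,"dz": 0,"rx": 0,"ry": 0,"rz": 0},{"dx": 50,"dy": -9,"dz": 0,"rx": 0,"ry": 0,"rz": 0}])

```text
clock: 15.88
tcp_pos: [0.4749, 0.129, -0.0315]
orientation: [3.141, 0.07, 0.0]
contact_force: [0.4, -0.0, -0.7]
grip_width: 0.0494
gripper_force: 52.3
```

```bash
python3 brr.py; python3 fing.py | head -3
```

```text
[ 2.9 -0.2 -0.3] [ 0.4776  0.129  -0.0313] [-3.14  -0.068 -0.005] [-0.21  0.56 -0.22  2.13  0.26  0.48 -2.15]
top 7
scene 43 z [0.0433 0.0629 0.5674]
[410.5  76.4] [26.6 38.9] 67.2 [[387.0, 72.0], [423.0, 57.0], [434.0, 81.0], [398.0, 96.0]]
[ 1.4 -1.1  0.7] [ 0.4749  0.1293 -0.0316]
0.005 1 [[0.474, 0.096], [0.474, 0.096], [0.474, 0.096]]
0.015 4 [[0.474, 0.088], [0.478, 0.09], [0.482, 0.092]]
```

Request:
send_rows(deltas=[{"dx": 0,"dy": 0,"dz": 0,"rx": 0,"ry": 0,"rz": 0},{"dx": 0,"dy": 0,"dz": 0,"rx": 0,"ry": 0,"rz": 0},{"dx": 0,"dy": 0,"dz": 0,"rx": 0,"ry": 0,"rz": 0},{"dx": 0,"dy": 0,"dz": 2,"rx": 0,"ry": 0,"rz": 0}], jaw=70)

```text
clock: 16.37
tcp_pos: [0.4732, 0.1295, -0.0296]
orientation: [3.141, 0.071, -0.001]
contact_force: [0.7, 0.1, 0.6]
grip_width: 0.07
gripper_force: 0.0
```

Request:
send_rows(deltas=[{"dx": -12,"dy": -1,"dz": 3,"rx": 0,"ry": 0,"rz": 0},{"dx": -24,"dy": -1,"dz": 8,"rx": 0,"ry": 0,"rz": 0},{"dx": -36,"dy": -1,"dz": 16,"rx": 0,"ry": 0,"rz": 0},{"dx": -48,"dy": -2,"dz": 26,"rx": 0,"ry": 0,"rz": 0},{"dx": -54,"dy": -2,"dz": 36,"rx": 0,"ry": 0,"rz": 0}])

```text
clock: 16.78
tcp_pos: [0.4171, 0.127, 0.0068]
orientation: [3.14, 0.072, -0.003]
contact_force: [0.7, -0.1, -0.6]
grip_width: 0.0697
gripper_force: 0.0
```

Request:
send_rows(deltas=[{"dx": 0,"dy": 0,"dz": 0,"rx": 0,"ry": 0,"rz": 0},{"dx": 0,"dy": 0,"dz": 0,"rx": 0,"ry": 0,"rz": 0},{"dx": 0,"dy": 0,"dz": 0,"rx": 0,"ry": 0,"rz": 0},{"dx": 0,"dy": 0,"dz": 0,"rx": 0,"ry": 0,"rz": 0},{"dx": 0,"dy": 0,"dz": 0,"rx": 0,"ry": 0,"rz": 0}], jaw=14)

```text
clock: 17.2
tcp_pos: [0.42, 0.1274, 0.0061]
orientation: [3.141, 0.07, -0.001]
contact_force: [-0.5, 0.7, 0.5]
grip_width: 0.0142
gripper_force: 0.0
```

```bash
python3 brr.py; python3 fing.py; python3 - <<'E'
from h import *
f=grab('top'); cv2.imwrite('pics/t6.png',cv2.resize(f['frame'][110:270,150:300],None,fx=3.5,fy=3.5))
E
```

```text
[-0.5 -0.4 -0.3] [0.4199 0.1274 0.0061] [ 3.141e+00  7.000e-02 -1.000e-03] [-0.22  0.43 -0.26  2.24  0.22  0.5  -2.18]
top 263 z [0.044  0.0484 0.0529]
[487.  131.7] [55.  49.3] 2.0 [[459.0, 155.0], [460.0, 106.0], [515.0, 108.0], [514.0, 157.0]]
scene 159 z [0.029  0.0481 0.3437]
[423.8  84.2] [108.9  40.2] 11.0 [[366.0, 93.0], [374.0, 54.0], [481.0, 75.0], [473.0, 114.0]]
[ 0.  -0.6  0.6] [0.4198 0.1274 0.0062]
0.045 6 [[0.419, 0.112], [0.424, 0.132], [0.426, 0.133]]
0.055 14 [[0.419, 0.104], [0.426, 0.121], [0.43, 0.138]]
0.065 16 [[0.422, 0.103], [0.427, 0.132], [0.43, 0.138]]
0.075 12 [[0.421, 0.095], [0.429, 0.112], [0.431, 0.138]]
0.085 22 [[0.416, 0.089], [0.428, 0.109], [0.433, 0.141]]
0.095 23 [[0.42, 0.086], [0.429, 0.107], [0.433, 0.161]]
0.105 50 [[0.414, 0.075], [0.429, 0.114], [0.436, 0.17]]
0.115 35 [[0.428, 0.071], [0.433, 0.117], [0.438, 0.176]]
0.125 41 [[0.425, 0.063], [0.431, 0.1], [0.437, 0.135]]
0.135 28 [[0.428, 0.064], [0.433, 0.108], [0.439, 0.137]]
0.145 28 [[0.428, 0.084], [0.432, 0.102], [0.44, 0.116]]
0.155 10 [[0.415, 0.089], [0.427, 0.091], [0.432, 0.098]]
0.165 38 [[0.42, 0.086], [0.437, 0.096], [0.455, 0.127]]
```

View pics/t6.png

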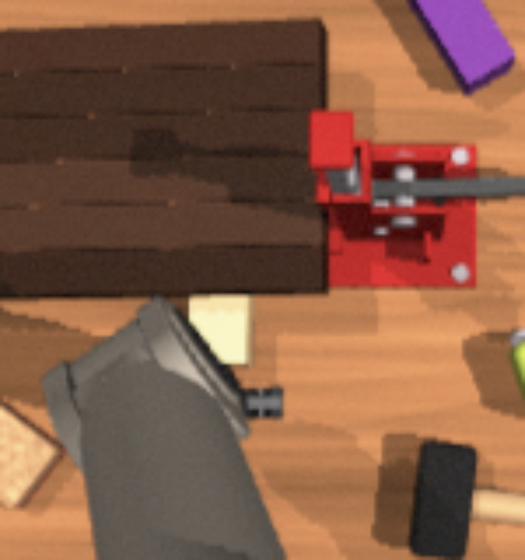

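The crop shows the bearer at (220,330) square to the front edge, with 56 mm still protruding. I'll push it with the nearly shut fingers on its end.

Request:
send_rows(deltas=[{"dx": 0,"dy": 3,"dz": -6,"rx": 0,"ry": 0,"rz": 0},{"dx": 10,"dy": 3,"dz": -6,"rx": 0,"ry": 0,"rz": 0},{"dx": 20,"dy": 4,"dz": -6,"rx": 0,"ry": 0,"rz": 0},{"dx": 27,"dy": 4,"dz": -6,"rx": 0,"ry": 0,"rz": 0},{"dx": 34,"dy": 4,"dz": -6,"rx": 0,"ry": 0,"rz": 0}])

```text
clock: 17.82
tcp_pos: [0.4548, 0.1315, 0.0004]
orientation: [3.141, 0.07, -0.001]
contact_force: [-2.0, -0.4, 1.3]
grip_width: 0.0139
gripper_force: 1.2
```

Request:
send_rows(deltas=[{"dx": 6,"dy": 0,"dz": 0,"rx": 0,"ry": 0,"rz": 0},{"dx": 12,"dy": 1,"dz": 0,"rx": 0,"ry": 0,"rz": 0},{"dx": 18,"dy": 1,"dz": 0,"rx": 0,"ry": 0,"rz": 0},{"dx": 24,"dy": 1,"dz": 0,"rx": 0,"ry": 0,"rz": 0},{"dx": 30,"dy": 1,"dz": 0,"rx": 0,"ry": 0,"rz": 0}])

```text
clock: 18.23
tcp_pos: [0.4846, 0.1325, 0.0005]
orientation: [-3.141, -0.071, -0.0]
contact_force: [-0.5, -0.6, 0.1]
grip_width: 0.0142
gripper_force: 0.4
```

```bash
python3 brr.py; python3 fing.py|head -5;python3 -c "
from h import *
slabpose()"
```

```text
[ 1.5 -0.7 -1.2] [0.4861 0.1326 0.0007] [-3.14e+00 -7.00e-02 -3.00e-03] [-0.19  0.51 -0.25  2.1   0.23  0.56 -2.12]
top 5
scene 14 z [0.0862 0.4934 0.5722]
[413.7  87.2] [3.9 8.9] 1.0 [[412.0, 92.0], [412.0, 83.0], [416.0, 83.0], [416.0, 92.0]]
[-0.1 -1.  -0.4] [0.4848 0.1326 0.0006]
0.045 4 [[0.482, 0.11], [0.485, 0.113], [0.487, 0.114]]
0.055 8 [[0.485, 0.109], [0.489, 0.115], [0.492, 0.14]]
0.065 8 [[0.49, 0.114], [0.493, 0.136], [0.494, 0.143]]
0.075 18 [[0.485, 0.104], [0.494, 0.116], [0.498, 0.144]]
plane [ 0.0023 -0.0893  0.1038] front [-0.1298  0.5616] back [-0.0431  0.7487] y min/max [0.0427 0.5227]
0.54 0.0419 0.5179
0.58 -0.0149 0.5206
0.66 0.0554 0.5239
0.7 0.0475 0.524
```

Request:
send_rows(deltas=[{"dx": 5,"dy": 0,"dz": 0,"rx": 0,"ry": 0,"rz": 0},{"dx": 10,"dy": 1,"dz": 0,"rx": 0,"ry": 0,"rz": 0},{"dx": 16,"dy": 1,"dz": 0,"rx": 0,"ry": 0,"rz": 0},{"dx": 16,"dy": 1,"dz": 0,"rx": 0,"ry": 0,"rz": 0}])

```text
clock: 18.77
tcp_pos: [0.4979, 0.133, -0.0002]
orientation: [3.139, 0.07, -0.008]
contact_force: [-5.1, -1.5, -1.8]
grip_width: 0.0142
gripper_force: 0.0
```

Request:
send_rows(deltas=[{"dx": -20,"dy": 0,"dz": 0,"rx": 0,"ry": 0,"rz": 0},{"dx": -50,"dy": 0,"dz": 0,"rx": 0,"ry": 0,"rz": 0},{"dx": -60,"dy": 20,"dz": 30,"rx": 0,"ry": 0,"rz": 0},{"dx": -60,"dy": 50,"dz": 60,"rx": 0,"ry": 0,"rz": 0},{"dx": -60,"dy": 80,"dz": 90,"rx": 0,"ry": 0,"rz": 0}])

```text
clock: 19.18
tcp_pos: [0.4392, 0.2125, 0.0905]
orientation: [3.14, 0.069, -0.002]
contact_force: [1.9, 0.4, 0.5]
grip_width: 0.0144
gripper_force: 0.0
```

Request:
send_rows(deltas=[{"dx": 0,"dy": 35,"dz": 15,"rx": 0,"ry": 0,"rz": 0},{"dx": 0,"dy": 70,"dz": 30,"rx": 0,"ry": 0,"rz": 0},{"dx": 0,"dy": 105,"dz": 30,"rx": 0,"ry": 0,"rz": 0},{"dx": 0,"dy": 140,"dz": 30,"rx": 0,"ry": 0,"rz": 0}])

```text
clock: 19.52
tcp_pos: [0.4411, 0.355, 0.1212]
orientation: [-3.139, -0.07, -0.005]
contact_force: [1.1, -0.9, -0.5]
grip_width: 0.0134
gripper_force: 0.0
```

```bash
python3 brr.py; python3 - <<'E'
from h import *
slabpose(); lever()
f=grab('top'); P=cloud(f); cv2.imwrite('pics/t7.png',f['frame'])
for u in range(196,228,3): 
    col=P[185:235,u]; print(u,[(round(float(x),3),round(float(y),3),round(float(z),3)) for x,y,z in col[(col[:,0]<.525)&(col[:,0]>.49)]][:7])
E
```

```text
[0.4 7.4 1.4] [0.4392 0.3638 0.1213] [-3.132 -0.081 -0.004] [-0.53  0.42 -0.34  1.87  0.17  0.87 -2.47]
top 23 z [0.0448 0.0485 0.0841]
[516.6 123.2] [26.4  0. ] 91.6 [[517.0, 110.0], [517.0, 110.0], [516.0, 136.0], [516.0, 136.0]]
scene 9 z [0.5449 0.5847 0.6116]
[348.5 176.2] [8.4 0. ] -122.4 [[351.0, 180.0], [351.0, 180.0], [346.0, 173.0], [346.0, 173.0]]
plane [ 0.0025 -0.0893  0.1037] front [-0.0452  0.5227] back [-0.0473  0.7506] y min/max [0.0426 0.5219]
0.54 0.0418 0.5181
0.58 -0.0149 0.5215
0.66 0.0556 0.5227
0.7 0.0475 0.5257
grip end z [0.1694 0.1735 0.1765] 158 slab slope [-0.0882  0.0108] F [-0.1 -0.4 -1. ] [0.4401 0.3518 0.1191]
196 [(0.523, 0.174, 0.09), (0.521, 0.174, 0.088), (0.517, 0.173, 0.09), (0.515, 0.174, 0.086), (0.514, 0.178, 0.066), (0.517, 0.19, 0.002), (0.514, 0.19, -0.001)]
199 [(0.524, 0.165, 0.089), (0.52, 0.164, 0.092), (0.518, 0.165, 0.09), (0.514, 0.164, 0.093), (0.514, 0.169, 0.066), (0.518, 0.181, 0.0), (0.515, 0.181, -0.001)]
202 [(0.524, 0.156, 0.092), (0.52, 0.155, 0.094), (0.517, 0.155, 0.095), (0.515, 0.156, 0.09), (0.515, 0.16, 0.063), (0.518
[... 655 characters left out ...]
14, 0.126, 0.05), (0.511, 0.126, 0.052)]
217 [(0.525, 0.112, 0.095), (0.522, 0.112, 0.093), (0.519, 0.112, 0.092), (0.517, 0.113, 0.087), (0.518, 0.118, 0.047), (0.514, 0.117, 0.05), (0.512, 0.118, 0.047)]
220 [(0.525, 0.103, 0.095), (0.522, 0.103, 0.095), (0.519, 0.103, 0.093), (0.518, 0.105, 0.081), (0.518, 0.109, 0.045), (0.515, 0.109, 0.044), (0.512, 0.109, 0.047)]
223 [(0.525, 0.094, 0.1), (0.521, 0.094, 0.101), (0.519, 0.094, 0.097), (0.518, 0.096, 0.082), (0.523, 0.106, -0.001), (0.52, 0.106, -0.002), (0.517, 0.105, 0.001)]
226 [(0.522, 0.085, 0.103), (0.519, 0.085, 0.098), (0.518, 0.087, 0.079), (0.523, 0.095, 0.006), (0.52, 0.096, -0.001), (0.517, 0.096, 0.002), (0.514, 0.096, 0.0)]
```

View pics/t7.png

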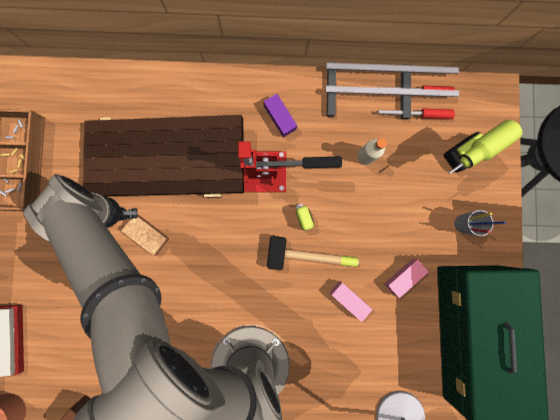

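The top view shows the bearer's outer end at (212,195), a few mm proud of the front edge and square. The lever is up, four notches are on and nothing else has moved. Handing in.

```bash
python3 -c "
from h import *
P=cloud(grab('top')); print([P[190:205,u][(abs(P[190:205,u,2]-.048)<.012)][:,0].min().round(3) for u in range(205,222,3)], r.get_obs()['contact_force'].round(1), abs(r.get_obs()['qvel']).max())
print(r.hand_in())"
```

```text
[np.float64(0.511), np.float64(0.51), np.float64(0.511), np.float64(0.511), np.float64(0.511), np.float64(0.512)] [-1.  -0.8 -0.6] 0.006902336780070804
the job is handed in; nothing more can be done
None
```

I handed the job in; no verdict came back. All four strokes reached the stop (20–27 N), the lever is fully up, and the bearer lies square under the worktop with its outer end about 5 mm proud of the front edge.

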